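# Stop the ink stirrer and crack the sealed lid

## Task

Turn the stirrer knob on the ink conditioner fully anticlockwise (seen from above) to its end stop, and only then pull the lid up by its handle until the sticky seal gives way. Do not throw the lid wide open: finish while still gripping or hooking its handle, holding the lid still and slightly open with its front edge about 40 mm above its seat. Leave the jar, squeegee and spatula where they are.

Things in the scene. Friction and masses are not known exactly. Their poses are not given: they have to be found in the camera images.
- unit: ink conditioner, bolted down: aluminium tub (210 x 210 mm, 110 mm high) with a hinged flat aluminium lid (8 mm), and a white control block (210 mm along x, 130 mm along y, 100 mm high) against the tub's right (-y) side. Origin: centre of the tub's underside, on the table; x points from the front (robot side) to the hinge side, y to the left, z up
- knob (a joint): turn of the black stirrer knob on top of the control block, rad: 0 = off, fully anticlockwise seen from above, at the hard end stop; grows clockwise up to 1.6 at the other stop. Starts between 0.7 and 1.4. It stays where it is left and takes about 0.05 N m to turn
- knob_grip (a point): on the knob's vertical axis at gripping height, 37 mm above the control block, at x -20, y -175 mm in the unit's frame. Knob: disc of radius 22 mm (top 14 mm above the block) with an upright grip bar 42 mm long, 14 mm wide, top 44 mm above the block. The point's x axis runs along the bar and turns with it; at joint value 0 it is parallel to the unit's x, white mark to the front
- lid (a joint): opening angle of the lid, rad: 0 = shut and sealed, grows as the front edge rises, stop at 0.5. Hinge line along the unit's y axis at x +100, z 110 mm in its frame. The seal resists most at the very start (10 to 20 N up at the handle, weight included, it varies), less and less over the first 15 mm of front rise; then only weight is felt (1 to 4 N). Let go, the lid falls shut and seals again
- lid_handle (a point): middle of the lid's handle: round steel bar, 12 mm diameter, 100 mm long, parallel to the hinge, on a post at each end; its centre line is 38 mm above the lid's top face (156 mm above the table when shut), 175 mm in front of the hinge line and 46 mm above it when shut. Axes parallel to the unit's when shut, tilting with the lid; the bar can turn between the fingers
- lid_front (a point): middle of the lower front edge of the lid, 208 mm from the hinge line, 110 mm above the table when shut; a lid angle of 0.2 rad raises it by 41 mm
- jar: loose closed clear jar with a white cap, radius 36 mm, 95 mm high, standing beside the unit; origin at the centre of its underside
- squeegee: loose printing squeegee lying flat, wooden handle with rubber blade, 98 mm by 160 mm, 28 mm high, beside the unit; origin at its underside near its middle
- spatula: loose spatula with a wooden handle, 250 mm long, lying on the table between robot and unit; origin at its underside, middle of its length, x towards the blade

How it is judged:
On the way, in this order (a step that is already met when the one before it is completed fails the run):
1. the knob is at its anticlockwise end stop, lid still shut (value of joint knob below 0.07 rad and value of joint lid below 0.03 rad), for 0.2 s.
2. the lid has broken free of its seal (value of joint lid above 0.08 rad), for 0.1 s.
At the end, for the whole second after the job is handed in: the fingers still hold the lid, which stands still at 0.12 to 0.30 rad (front edge 25 to 61 mm above its seat), and the knob is within 0.09 rad of its anticlockwise end stop (value of joint lid between 0.12 and 0.3 rad and velocity of joint lid between -0.1 and 0.1 rad/s and contact force between the fingers and lid above 0.5 N and value of joint knob below 0.09 rad); the arm keeps its last pose, push and grip.
It fails at once if the lid was opened before the stirrer was off (value of joint lid above 0.05 rad and value of joint knob above 0.12 rad).
It fails at once if the lid was thrown wide open (front edge over 90 mm up) (value of joint lid above 0.45 rad).
It fails at once if the jar, squeegee or spatula was moved by more than 30 mm (distance of any of jar, squeegee, spatula from where it was at the start of the episode above 0.03 m).
It also fails if it takes over 48 s, if anything falls off the work surface, if the arm or the gripper's body presses on something with over 40 N, if the wrist force passes 120 N, or if a joint passes its speed limit or range.

## Robot

A 6-joint arm with a two-finger parallel gripper is mounted at the origin on the work surface. World frame = base frame: x ahead of the robot, y to its left, z up, the work surface at z = 0. Lengths are in m, angles in rad, forces in N, time in s.
With the tool pointing down it reaches from about 0.375 to 0.925 m from the base axis. Payload 5.7 kg.
Tool frame: the origin (TCP) lies midway between the tips of the shut fingers; the grasp point (between the pads) lies 19 mm behind it; z points along the fingers, x is the direction in which the jaws open and shut, and the axes are right-handed (so a half turn about z gives the same grasp; the last joint's range is limited). The gripper opens to 88 mm and grips with 3 to 60 N. Pads are 20 mm wide; open, the fingers measure 115 mm over their backs; the gripper's body (75 mm by 178 mm) begins 61 mm behind the grasp point.
Start: joints at [1.219, 0.359, 1.51, -0, 1.272, -0.115], TCP at [0.141, 0.583, 0.188] pointing down, gripper open.
Joint ranges: [-2.97, 2.97], [-1.01, 2.36], [0.21, 2.38], [-0.96, 4.11], [0.2, 2.71], [-2.98, 2.98]. Speed limits (rad/s): [2.39, 2.39, 3.14, 3.14, 3.14, 3.14].

## Interface

Orientations are given as a unit quaternion [x, y, z, w].
In Python, from bench import move_ptp, servo_line, goto_joints, move_gripper, sleep, inverse_kinematics, capture, PlanningError, close_job, spot_in, silhouettes, current_clock, current_joint_pos, current_qvel, current_joint_torque, current_position, current_orientation, current_force, current_torque, current_finger_gap gives the robot as it stands. Calls block until the motion is done:
- move_ptp(position, orientation): joint-space move of the TCP to a pose.
- servo_line(position, orientation=None, rate=0.15, contact_N=None): straight line of the TCP; orientation=None keeps the orientation; rate is the mean speed in m/s. With contact_N (N) it stops when the force on the tool has changed by that much, and returns True; else False.
- goto_joints(angles): joint-space move.
- move_gripper(opening): finger opening in m; the grip force is fixed at half the most; returns when the fingers have stopped.
- sleep(seconds).
- inverse_kinematics(position, orientation): joint angles nearest the present ones, or None.
- capture(name): name is "scene" or "top" or "wrist"; returns a dict with "image" (420x560x3 uint8, blue, green, red), "range_z" (420x560 float32, m along the optical axis (not along the pixel's ray), 0 where there is no reading), "intrinsics" (3x3 intrinsics, pixels), "R" (3x3) and "t" (3): a world point X has camera coordinates R X + t. Camera axes: x right, y down, z forward; pixel columns grow to the right and rows downward; lengths in m; the calibration is good to about 2 mm. A picture is of the moment at which its call begins.
A pose or a line that the arm cannot do raises PlanningError and nothing moves.
- close_job(): hands the job in, once; it reports no verdict.
Trained networks look in the newest picture that a camera, given by its name, has taken for a name from the list of things; names that differ only in an ending like _2 or _b are one class to them, and where a whole thing is asked for, a point or a joint stands for the part that bears it (a point fixed in the world has none). Each returns a list of dicts, best first, with "conf" (0 to 1); they miss things now and then, are a little off and sometimes report something else, mostly with a low value. They report only what shows in the picture. A call takes as long as a camera call.
- spot_in(camera, query): "xy" ([column, row] in pixels, amid what is visible of it).
- silhouettes(camera, query): "region" (420x560 bool, what is visible of it) and "xy" ([column, row] in pixels, amid what is visible of it).
Readings, each from a call of its own:
- current_clock(): time.
- current_joint_pos(): joint angles.
- current_qvel(): joint speeds.
- current_joint_torque(): joint torques, N m.
- current_position(): TCP position.
- current_orientation(): TCP orientation.
- current_force(): force on the tool from outside, world axes, zero at the start.
- current_torque(): the same for the moment, N m.
- current_finger_gap(): finger opening in m.
Only numpy, scipy, OpenCV 4.12 (cv2) and the standard library are available. Lean on these libraries where they do the work, as an engineer would, in place of code of your own. Each camera call takes 0.05 s, during which the arm holds its last target. There are 200 camera calls.

## Working session

There is one attempt and no reset: what is moved stays moved. The work goes in short steps, each a Python script; the robot and the scene stay as the last script left them, time stands still between calls to the robot, and variables do not carry over. Pictures are saved under pics/ and viewed, about 8 in all and at most 12, crops included, and the job is handed in when it is done.

```bash
mkdir -p pics
cat > h.py <<'E'
import numpy as np, cv2
from bench import *
def cloud(c):
    K=c["intrinsics"];Z=c["range_z"];v,u=np.mgrid[:420,:560]
    P=np.stack([(u-K[0,2])/K[0,0]*Z,(v-K[1,2])/K[1,1]*Z,Z],-1)
    W=(P-c["t"])@c["R"]; W[Z==0]=np.nan; return W
E
python3 - <<'E'
from h import *
ims=[]
for n in("top","scene"):
    c=capture(n);W=cloud(c);np.savez(f"{n}.npz",W=W,im=c["image"]);im=c["image"].copy()
    print(n,"cam at",-c["R"].T@c["t"])
    for q in("unit","knob","lid","lid_handle","jar","squeegee","spatula"):
        s=silhouettes(n,q)
        for d in s[:2]:
            r=d["region"];w=W[r];w=w[~np.isnan(w[:,0])]
            if len(w)<5: continue
            print(q,round(d["conf"],2),np.round(d["xy"]),r.sum(),np.round(np.median(w,0),3),np.round(np.percentile(w,2,0),3),np.round(np.percentile(w,98,0),3))
            if d is s[0]: cv2.putText(im,q,tuple(int(a) for a in d["xy"]),0,.4,(0,0,255),1)
    cv2.imwrite(f"pics/{n}.png",im)
print(current_clock(),current_orientation())
E
```

```text
top cam at [0.36650651 0.05002426 1.08941687]
unit 0.77 [319. 229.] 12114 [ 0.529 -0.063  0.118] [ 0.416 -0.231  0.057] [0.654 0.097 0.156]
knob 0.57 [369. 238.] 251 [ 0.49  -0.173  0.119] [ 0.475 -0.201  0.107] [ 0.51  -0.152  0.148]
lid 0.57 [296. 226.] 7294 [ 0.542 -0.005  0.119] [ 0.438 -0.11   0.115] [0.652 0.1   0.162]
lid_handle 0.59 [298. 224.] 7222 [ 0.543 -0.004  0.119] [ 0.44  -0.11   0.116] [0.651 0.101 0.162]
lid_handle 0.57 [322. 229.] 12128 [ 0.529 -0.062  0.118] [ 0.416 -0.231  0.056] [0.654 0.097 0.156]
jar 0.95 [217. 195.] 754 [0.641 0.186 0.095] [0.617 0.156 0.007] [0.678 0.22  0.1  ]
squeegee 0.76 [418. 238.] 2016 [ 0.496 -0.33   0.028] [ 0.449 -0.402  0.017] [ 0.545 -0.256  0.033]
spatula 0.77 [280. 300.] 1324 [0.356 0.052 0.005] [ 0.332 -0.121  0.   ] [0.398 0.114 0.023]
scene cam at [1.02171876 0.6004928  1.02874747]
unit 0.7 [268. 206.] 10380 [ 0.558 -0.011  0.115] [ 0.426 -0.233  0.006] [0.667 0.112 0.145]
knob 0.46 [260. 155.] 240 [ 0.498 -0.169  0.124] [ 0.448 -0.249  0.075] [ 0.512 -0.152  0.146]
lid 0.72 [279. 204.] 5281 [0.552 0.004 0.118] [ 0.449 -0.11   0.114] [0.656 0.102 0.16 ]
lid_handle 0.81 [278. 204.] 5362 [0.553 0.003 0.118] [ 0.445 -0.113  0.113] [0.655 0.102 0.16 ]
jar 0.97 [299. 290.] 1119 [0.662 0.202 0.084] [0.625 0.161 0.003] [0.686 0.224 0.098]
squeegee 0.82 [219. 146.] 694 [ 0.502 -0.359  0.027] [ 0.45  -0.41   0.007] [ 0.547 -0.311  0.033]
spatula 0.75 [255. 157.] 190 [ 0.498 -0.165  0.125] [ 0.483 -0.189  0.11 ] [ 0.511 -0.152  0.147]
spatula 0.58 [340. 207.] 781 [0.357 0.051 0.005] [ 0.336 -0.123 -0.001] [0.397 0.111 0.022]
0.8 [ 7.85688221e-01  6.18622678e-01 -3.31183447e-05  3.51464285e-05]
```

Run:
```python
from h import *
W={n:np.load(n+".npz")["W"].reshape(-1,3) for n in("top","scene")}
def sel(w,lo,hi):return w[np.all(w>lo,1)&np.all(w<hi,1)]
for n,w in W.items():
    w=w[~np.isnan(w[:,0])]
    for nm,lo,hi in(("lid",(.4,-.15,.112),(.7,.15,.126)),("handle",(.42,-.1,.146),(.55,.1,.175)),("block",(.38,-.27,.092),(.7,-.11,.106)),("bar",(.44,-.23,.13),(.54,-.13,.16))):
        p=sel(w,lo,hi)
        if len(p)<8: print(n,nm,len(p));continue
        r=cv2.minAreaRect((p[:,:2]*1000).astype(np.float32))
        vx,vy,cx,cy=cv2.fitLine((p[:,:2]*1000).astype(np.float32),cv2.DIST_L2,0,.01,.01).ravel()
        print(n,nm,len(p),np.round(r,1) if 0 else r,"pca ang",np.degrees(np.arctan2(vy,vx)).round(1),"c",cx,cy,"z",np.median(p[:,2]))
c=[np.load(n+".npz")["im"] for n in W]
a=cv2.resize(c[0][150:340,190:470],None,fx=2.8,fy=2.8,interpolation=2)
cv2.imwrite("pics/tc.png",a)
```

```text
top lid 7178 ((552.93017578125, -6.36328125), (210.18833923339844, 225.67044067382812), 78.12942504882812) pca ang -13.5 c 548.67334 -5.69634 z 0.11931250566497545
top handle 247 ((475.0902099609375, 9.966991424560547), (109.63601684570312, 12.24976634979248), 78.1341552734375) pca ang 78.0 c 474.30722 9.748642 z 0.16219183675382273
top block 3542 ((514.004150390625, -172.71359252929688), (128.40585327148438, 212.37063598632812), 77.88582611083984) pca ang -7.5 c 515.3922 -175.09274 z 0.10134028499053843
top bar 113 ((492.10321044921875, -171.54733276367188), (13.976764678955078, 41.74823760986328), 11.280536651611328) pca ang -79.7 c 491.68338 -170.96437 z 0.14490783300831225
scene lid 5206 ((552.8693237304688, -8.1280517578125), (216.47518920898438, 226.79937744140625), 78.50311279296875) pca ang -57.7 c 558.2966 -0.8622661 z 0.11814788712166346
scene handle 181 ((476.2357482910156, 9.010887145996094), (112.19064331054688, 12.765676498413086), 77.99217224121094) pca ang 78.5 c 477.4764 11.894582 z 0.16062221113438924
scene block 1856 ((516.4846801757812, -165.40646362304688), (149.94158935546875, 211.7841796875), 78.76231384277344) pca ang -11.7 c 522.87103 -178.30428 z 0.10048598262515639
scene bar 97 ((493.1493225097656, -172.50128173828125), (15.810373306274414, 41.189701080322266), 8.386711120605469) pca ang -77.0 c 495.0416 -170.96565 z 0.1419968290605966
```

View pics/tc.png

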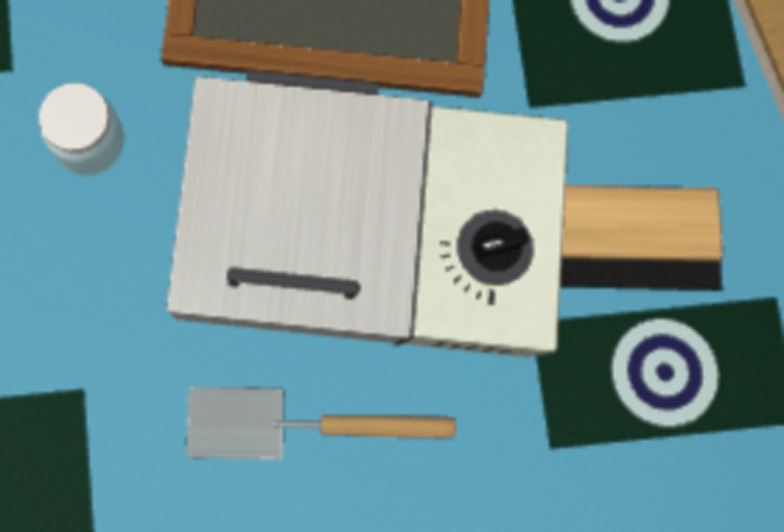

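View pics/scene.png

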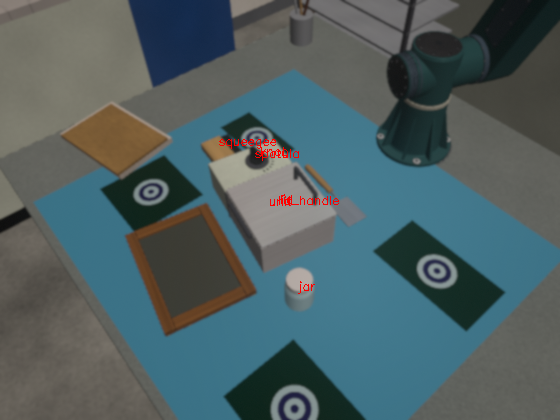

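The views show the knob at about (492,-172) mm, with the bar at -78.7°. The unit's yaw is -12°, so q ≈ 1.16, and the mark in the top crop (490,243) points left, which agrees. The handle is at (475,10), and the knob, handle and unit sizes are all consistent. Next I'll turn the knob.

```bash
cat >> h.py <<'E'
from scipy.spatial.transform import Rotation as Ro
def down(deg):  # tool z down, tool x at world angle deg
    return (Ro.from_euler("z",deg,degrees=True)*Ro.from_euler("x",180,degrees=True)).as_quat()
E
python3 - <<'E'
from h import *
k=np.array([.4925,-.172]);a0=11.3
for off in(0,180,-180):
    js=[inverse_kinematics([*k,.118],down(a0+off+d)) for d in(0,70)]
    print(off,[None if j is None else np.round(j,2) for j in js])
    if off==0: j0=js
off=min((0,180),key=lambda o:max(abs(inverse_kinematics([*k,.118],down(a0+o+d))[5]) for d in(0,70)))
print("off",off)
move_ptp([*k,.24],down(a0+off)); move_gripper(.045)
print(servo_line([*k,.118],rate=.08,contact_N=12),current_position(),current_force())
move_gripper(0); print("gap",current_finger_gap(),current_force(),current_torque(),current_clock())
for d in list(range(10,61,10))+[64,67,70]:
    move_ptp([*k,.118],down(a0+off+d)); print(d,current_torque().round(2) if hasattr(current_torque(),'round') else current_torque(),np.round(current_force(),1),current_joint_pos()[5])
c=capture("scene");cv2.imwrite("pics/s2.png",cv2.resize(c["image"][90:300,150:430],None,fx=2.8,fy=2.8))
print("gap",current_finger_gap(),current_clock())
E
```

```text
0 [array([-0.47,  0.33,  1.76, -0.  ,  1.05, -0.67]), array([-0.47,  0.33,  1.76,  0.  ,  1.05, -1.89])]
180 [array([-0.47,  0.33,  1.76,  0.  ,  1.05,  2.48]), array([-0.47,  0.33,  1.76, -0.  ,  1.05,  1.25])]
-180 [array([-0.47,  0.33,  1.76,  0.  ,  1.05,  2.48]), array([-0.47,  0.33,  1.76, -0.  ,  1.05,  1.25])]
off 0
False [ 0.49291805 -0.17223074  0.11848707] [ 0.00695865  0.22426924 -0.48416883]
gap 0.0005925463096119903 [ 0.43817884  0.13340928 -0.28128348] [-0.08928424  0.02529237 -0.02155221] 7.0333
10 [-0.09  0.04  0.02] [ 0.8 -0.5 -0.3] -0.836384261168136
20 [-0.06 -0.02  0.03] [-0.8  0.9 -0.3] -1.0085596901835974
30 [-0.02  0.06 -0.03] [-0.   1.   0.4] -1.1821836458788237
40 [-0.02  0.04 -0.  ] [0.3 0.4 0.7] -1.3563310242514541
50 [ 0.01  0.07 -0.02] [ 0.1 -0.1  0.5] -1.530706634560079
60 [-0.05 -0.03 -0.05] [ 0.   0.4 -0.5] -1.7051669129327234
64 [ 0.    0.01 -0.  ] [-0.5  0.7  0.4] -1.7771129155550163
67 [-0.    0.07 -0.05] [-0.9  0.5  0.3] -1.831118424250631
70 [-0.02  0.02 -0.05] [ 0.4  0.8 -0.3] -1.8842349381131662
gap 0.0005040505352043573 9.5833
```

View pics/s2.png

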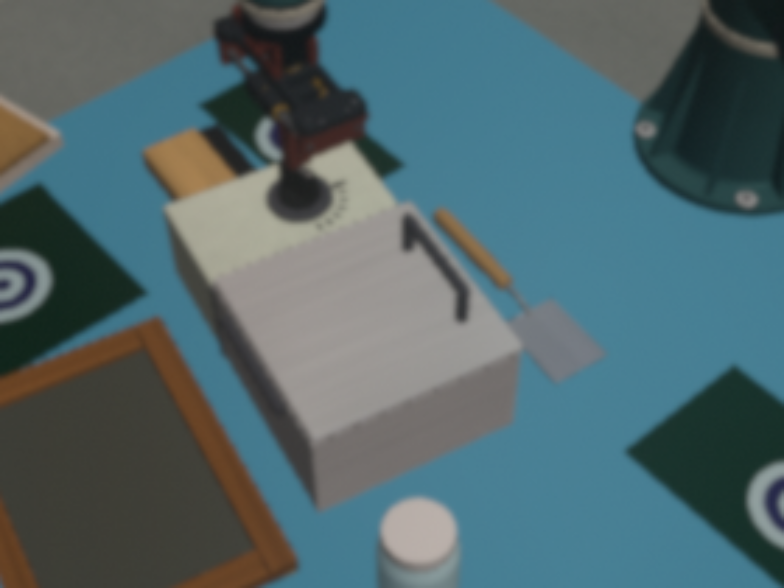

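The image shows the fingers on or above the knob, but a gap of 0 means nothing is between the pads. I'll raise the arm and measure again.

Run:
```python
from h import *
c=capture("wrist");a=c["image"]
move_gripper(.045);print("gap",current_finger_gap())
p=current_position(); servo_line([p[0],p[1],.30],rate=.2)
c=capture("wrist");b=c["image"];W=cloud(c).reshape(-1,3)
W2=None
for n in("wrist","scene","top"):
    c=capture(n);w=cloud(c).reshape(-1,3)
    for lo,hi in((.128,.16),(.108,.120)):
        q=w[(abs(w[:,0]-.4925)<.04)&(abs(w[:,1]+.172)<.04)&(w[:,2]>lo)&(w[:,2]<hi)]
        if len(q)>8: print(n,lo,len(q),cv2.minAreaRect((q[:,:2]*1000).astype(np.float32)),np.percentile(q[:,2],[5,50,95]).round(4))
print(current_position(),current_clock())
cv2.imwrite("pics/w1.png",np.hstack([cv2.resize(x,(400,300)) for x in(a,b)]))
```

```text
gap 0.04490365630473562
wrist 0.128 581 ((489.53399658203125, -171.10670471191406), (14.182360649108887, 41.73789596557617), 9.6011323928833) [0.1322 0.1435 0.1451]
wrist 0.108 555 ((486.3158264160156, -169.48178100585938), (47.3408203125, 49.571006774902344), 83.3359603881836) [0.112  0.1139 0.1159]
scene 0.128 102 ((494.2882995605469, -173.3472137451172), (17.550857543945312, 42.376949310302734), 16.153329849243164) [0.13   0.141  0.1468]
scene 0.108 116 ((498.23968505859375, -167.99671936035156), (56.90264129638672, 61.43354797363281), 49.95595932006836) [0.1082 0.1124 0.1177]
top 0.128 113 ((492.5541687011719, -172.3980712890625), (13.89895248413086, 41.67475509643555), 9.354940414428711) [0.1344 0.1445 0.1475]
top 0.108 247 ((491.1080017089844, -172.351318359375), (61.748146057128906, 63.299495697021484), 10.137578964233398) [0.1081 0.1136 0.1179]
[ 0.49188611 -0.17171025  0.2987882 ] 11.725
```

View pics/w1.png

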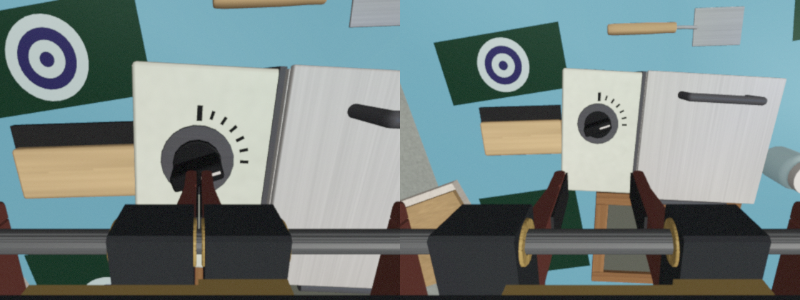

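Run:
```python
from h import *
move_gripper(.02)
p=np.array(current_position());print(p,Ro.from_quat(current_orientation()).as_matrix().round(3))
c=capture("wrist");K,R,t=c["intrinsics"],c["R"],c["t"];W=cloud(c)
print("cam",-R.T@t)
for dz in(0,.019):
    x=K@(R@(p+[0,0,dz])+t);print("proj",x[:2]/x[2],x[2])
m=(W[...,2]>.2)&(np.linalg.norm(W[...,:2]-p[:2],axis=-1)<.05)
q=W[m];print("wrist pts",len(q),np.percentile(q,[0,1,5,50],axis=0).round(3), q[q[:,2]<q[:,2].min()+.012].mean(0))
for n in("scene","top"):
    w=cloud(capture(n));m=(w[...,2]>.2)&(np.linalg.norm(w[...,:2]-p[:2],axis=-1)<.06);q=w[m]
    if len(q):
        l=q[q[:,2]<np.percentile(q[:,2],1)+.012];print(n,len(q),np.percentile(q[:,2],[0,1,5]).round(3),l.mean(0))
im=c["image"].copy();x=K@(R@p+t);cv2.circle(im,tuple(int(v) for v in x[:2]/x[2]),3,(0,0,255),-1)
cv2.imwrite("pics/w2.png",im)
print(current_clock())
```

```text
[ 0.49250792 -0.17201268  0.30004258] [[ 0.151  0.988  0.   ]
 [ 0.988 -0.151 -0.   ]
 [-0.     0.    -1.   ]]
cam [ 0.41479032 -0.15864858  0.49665302]
proj [275.53711749 236.6571161 ] 0.21085222688972632
proj [275.31745565 249.18936427] 0.19262033202618492
wrist pts 44878 [[ 0.452 -0.212  0.333]
 [ 0.453 -0.207  0.346]
 [ 0.454 -0.2    0.377]
 [ 0.466 -0.169  0.438]] [ 0.4825516  -0.16875187  0.33968474]
scene 2530 [0.334 0.341 0.359] [ 0.49879677 -0.16620634  0.34532992]
top 11325 [0.348 0.435 0.458] [ 0.49156519 -0.13863912  0.43612747]
12.4667
```

View pics/w2.png

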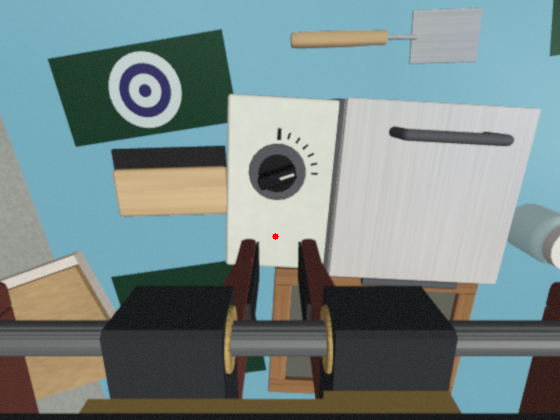

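The wrist and scene cameras both put the real fingertips at z ≈ 0.333 when the TCP reads 0.300, so the tips are about 33 mm higher than reported. That explains closing above the bar, whose top is at 0.144. I'll correct for it and go down with contact watch.

Run:
```python
from h import *
k=np.array([.4925,-.172]);a0=10.;z=.088
move_gripper(.045)
move_ptp([*k,.2],down(a0))
hit=servo_line([*k,z],rate=.08,contact_N=8);z=current_position()[2];print(hit,z,current_force())
move_gripper(0); g=current_finger_gap();print("gap",g,current_force(),current_clock())
if .008<g<.03:
    for d in(10,20,30,40,50,60,65,68,70,72):
        move_ptp([*k,z],down(a0+d));T=np.array(current_torque());print(d,T.round(2),np.round(current_force(),1),round(current_finger_gap(),4))
        if d>=60 and abs(T[2])>.8: break
    sleep(.3)
print(current_clock())
```

```text
False 0.0884901759546402 [-0.00913182  0.63315141  0.62987427]
gap 0.013653525041704103 [-4.66875339 -2.22710058  4.49163196] 16.3417
10 [-0.54  0.77  0.02] [-3.7 -2.3  0.8] 0.0137
20 [-0.64  0.9   0.04] [-5.  -3.8  1.5] 0.0136
30 [-0.68  1.01  0.08] [-5.9 -3.4  2.5] 0.014
40 [-0.82  1.05  0.02] [-6.5 -4.1  2.2] 0.0141
50 [-0.98  1.12  0.05] [-6.2 -5.5  2.7] 0.0139
60 [-1.14  1.18  0.02] [-7.3 -5.8  2.7] 0.0138
65 [-1.12  1.25  0.03] [-8.1 -6.3  1.9] 0.0139
68 [-1.17  1.18  0.07] [-7.2 -6.5  1.5] 0.0141
70 [-1.24  1.29 -0.59] [-8.  -6.6  0.9] 0.0139
72 [-1.21  1.33 -0.75] [-8.3 -6.4  3.2] 0.0149
19.3917
```

Run:
```python
from h import *
p=np.array(current_position());move_gripper(.045);servo_line([p[0],p[1],.2],rate=.2)
h=np.array([.475,.0105])
move_ptp([*h,.2],down(-12))
w=cloud(capture("top")).reshape(-1,3)
q=w[(abs(w[:,0]-.4925)<.04)&(abs(w[:,1]+.172)<.04)&(w[:,2]>.13)&(w[:,2]<.155)]
if len(q)>8: print("bar top",len(q),cv2.minAreaRect((q[:,:2]*1000).astype(np.float32)))
c=capture("wrist");w=cloud(c).reshape(-1,3)
q=w[(abs(w[:,0]-.4925)<.04)&(abs(w[:,1]+.172)<.04)&(w[:,2]>.13)&(w[:,2]<.155)]
if len(q)>8: print("bar wrist",len(q),cv2.minAreaRect((q[:,:2]*1000).astype(np.float32)))
q=w[(abs(w[:,0]-.475)<.05)&(abs(w[:,1]-.01)<.07)&(w[:,2]>.146)&(w[:,2]<.17)]
if len(q)>8: print("handle wrist",len(q),cv2.minAreaRect((q[:,:2]*1000).astype(np.float32)))
cv2.imwrite("pics/w3.png",c["image"]);print(current_clock())
```

```text
bar top 115 ((492.6201477050781, -172.19073486328125), (14.571319580078125, 41.78697967529297), 78.09959411621094)
bar wrist 804 ((487.6353454589844, -169.14874267578125), (14.004246711730957, 35.39811706542969), 78.66775512695312)
handle wrist 2329 ((472.7098693847656, 11.89870834350586), (110.60052490234375, 11.91640853881836), 78.2502670288086)
22.5917
```

View pics/w3.png

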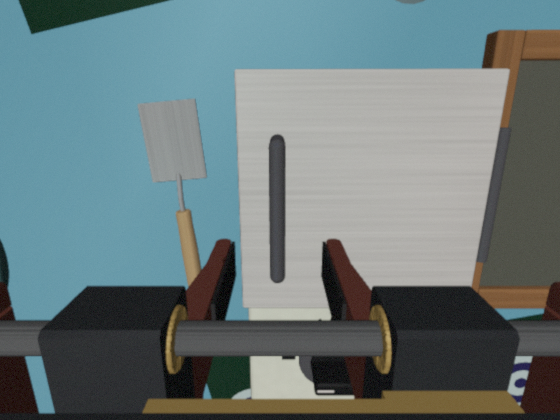

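The knob bar now lies at -11.9°, parallel to the unit's x, so q ≈ 0. In the wrist view the handle (277,210) sits between the open fingers at columns 230 and 330. Next I'll grip and pull slowly along the hinge arc.

Run:
```python
from h import *
h=np.array([.4745,.0105]);u=np.array([np.cos(np.radians(-12)),np.sin(np.radians(-12))])
hit=servo_line([*h,.102],rate=.08,contact_N=8);print(hit,current_position())
move_gripper(0);g=current_finger_gap();print("gap",g,np.round(current_force(),1),current_clock())
p=np.array(current_position())
if .008<g<.02:
    for th in(.02,.04,.06,.08,.10,.13,.16,.195):
        dx=-.175*np.cos(th)+.046*np.sin(th)+.175; dz=.046*np.cos(th)+.175*np.sin(th)-.046
        servo_line([*(p[:2]+u*dx),p[2]+dz],rate=.03)
        print(th,np.round(current_force(),1),(np.array(current_position())-p).round(4),round(current_finger_gap(),4))
    sleep(.3)
w=cloud(capture("top"))
c=capture("scene");cv2.imwrite("pics/s3.png",cv2.resize(c["image"][90:300,150:430],None,fx=2.8,fy=2.8))
for w in(w,cloud(c)):
    w=w.reshape(-1,3);o=np.array([.5481,-.0045]);x=(w[:,:2]-o)@u;y=(w[:,:2]-o)@np.array([-u[1],u[0]])
    m=(abs(x)<.09)&(abs(y)<.1)&(w[:,2]<.175)&(w[:,2]>.1)
    for _ in range(3):
        f=np.polyfit(x[m],w[m,2],1);m&=abs(w[:,2]-np.polyval(f,x))<.006
    print("lid angle est",-np.arctan(f[0]),m.sum())
print(current_clock())
```

```text
False [0.47498526 0.01045635 0.10245474]
gap 0.010932456643104332 [-2.2  0.7  2.7] 24.6
0.02 [  2.1   0.5 -11.9] [ 0.0007 -0.0001  0.0029] 0.0113
0.04 [ 1.6  0.1 -7.1] [ 0.002  -0.0004  0.0072] 0.011
0.06 [-0.8  0.4 -3. ] [ 0.0032 -0.0006  0.011 ] 0.0113
0.08 [-0.5  1.1 -1.9] [ 0.0041 -0.0008  0.0142] 0.0113
0.1 [-0.7  1.6 -2.5] [ 0.0052 -0.001   0.0174] 0.0112
0.13 [-2.6  1.6 -2.8] [ 0.0071 -0.0014  0.0225] 0.0114
0.16 [-2.5  2.4 -1.3] [ 0.0091 -0.0019  0.0276] 0.0113
0.195 [-3.7  2.5 -0.8] [ 0.0116 -0.0024  0.0334] 0.0111
lid angle est 0.1871156199633577 502
lid angle est 0.19030833990532853 4118
27.3583
```

View pics/s3.png

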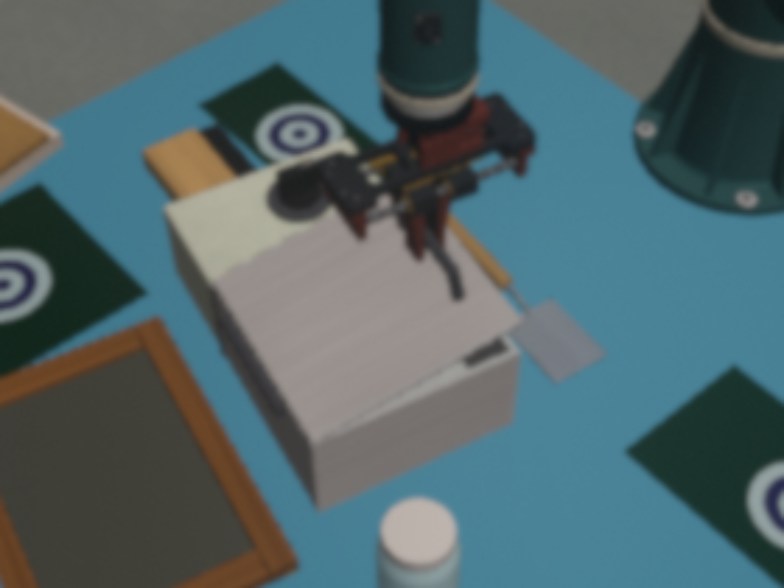

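The picture shows the lid held slightly open by the gripper, with the gap at its front right visible near (490,352). Two cameras give a lid angle of 0.19 rad. The loose items look unmoved, so I'll hand in.

Run:
```python
from h import *
sleep(.3);print(np.round(current_force(),1),current_finger_gap(),np.abs(current_qvel()).max(),current_clock())
close_job()
```

```text
[-4.4  3.3 -0.8] 0.011066686402785048 0.0014961977503958788 27.6583
the job is handed in; nothing more can be done
```

I turned the stirrer knob anticlockwise to its end stop. I then broke the lid's seal with a slow pull along the hinge arc (about 12 N peak reading) and handed in with the gripper still holding the lid slightly open. No verdict was reported.

**Failed try:** the first attempt on the knob closed on nothing. The real fingertips sit about 33 mm higher than the reported tool position, as both the wrist and scene cameras showed. I corrected for that in the later grasps, and the knob had not moved.

**Last checks:**

| Check | Result |
|---|---|
| Knob | bar parallel to the unit's x to within about 1° (joint ≈ 0), seen by the top camera after release; torque rose at the stop |
| Lid | 0.187 and 0.190 rad from two cameras, front edge about 39 mm up |
| Grip | finger gap steady at 11 mm on the handle, which is listed as 12 mm |
| Arm | still |
| Clock | 27.7 s of 48 s |

The jar, squeegee and spatula looked unmoved in the last picture, but I didn't measure their positions again. The knob was also not re-measured after the lid was lifted.

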